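# Slide the tin and the tape roll home into their corner stops

## Task

Tidy the counter by pushing, with nothing gripped or lifted: with the fingers, push the round tin along the worktop into the small V-shaped wooden stop behind it and the roll of tape into the large one behind it, each fully home so that it rests against both walls of its stop. Keep both flat on the worktop all the way, do not disturb the cup, flat tin, shaker, jigger and tamper standing around, and leave the tin and the roll at rest.

Things in the scene. Friction and masses are not known exactly. Their poses are not given: they have to be found in the camera images.
- round_tin: short upright round food tin with a printed picture, 75 mm in diameter (radius 37.7 mm), 58 mm high, about 0.25 kg, loose; origin at the centre of its underside, z up. Its yaw does not matter.
- tape: roll of brown packing tape lying flat like a ring, 96 mm in outer diameter (radius 48 mm), 48 mm high, about 0.05 kg, loose, pushed by its outside (a finger cannot enter its hole); origin at the centre of its underside, z up. Its yaw does not matter.
- small_stop_home (a point): point on the worktop under the centre of the round tin when it touches both walls of the small stop. Stop: fixed, two wooden walls 18 mm thick, 36 mm high, at a right angle, open roughly to the robot; +x points level into the corner, midway between the walls; inner corner 53 mm along +x; walls reach 40 mm out past the tin's touch points (inner tips at x -2, y +-55 mm)
- large_stop_home (a point): the same point for the tape roll in the large stop: same kind of walls and axes; inner corner 68 mm along +x; walls reach 55 mm out past the roll's touch points (inner tips at x -5, y +-73 mm). Either stop may be the left or the right one; each thing starts 10 to 15 cm in front of its own stop, up to 4 cm to either side
- cup: bystander: white espresso cup with a handle, 61x85 mm, 53 mm high, standing between the two stops; origin at the centre of its underside
- flat_tin: bystander: flat oblong fish tin, 63x105 mm, 24 mm high, on the middle line nearer the robot; origin at the centre of its underside, long side along its y axis
- salt: bystander: glass salt shaker with a grey cap, 44 mm across, 90 mm high, behind the cup; origin at the centre of its underside
- jigger: bystander: hourglass-shaped copper jigger, 43 mm across, 84 mm high, to the left; origin at the centre of its underside
- tamper: bystander: coffee tamper with a wooden handle, 58 mm across, 82 mm high, to the right; origin at the centre of its underside
There are look-alikes about, which are no part of the job. What is shaped like the round_tin but red is not meant. Leave any green look-alike of the tape alone.

How it is judged:
By the outcome, as a careful person would: the job done as asked, in the order asked, and still so for the second after the job is handed in, with the robot touching nothing.
It also fails if it takes over 51 s, if anything falls off the work surface, if the arm or the gripper's body presses on something with over 40 N, if the wrist force passes 120 N, or if a joint passes its speed limit or range.

## Robot

A 6-joint arm with a two-finger parallel gripper is mounted at the origin on a cart in front of the work surface, level with it; the furniture and walls round the work are solid. World frame = base frame: x ahead of the robot, y to its left, z up, the work surface at z = 0. Lengths are in mm, angles in rad, forces in N, time in s.
With the tool pointing down it reaches from about 225 to 725 mm from the base axis. Payload 3.1 kg.
Tool frame: the origin (TCP) lies on the mounting face of the last link; the fingertips stand 173 mm ahead of it and the grasp point (between the pads) lies 155 mm ahead of it; z points along the fingers, y is the line along which they close (so a half turn about z gives the same grasp; the last joint's range is limited). The gripper opens to 85 mm and grips with 20 to 120 N. Pads are 22 mm wide; open, the fingers measure 114 mm over their backs; the gripper's body (76 mm by 85 mm) begins 54 mm behind the grasp point. The pads swing forward as they close: fully open they stand 13 mm farther back than shut.
Start: joints at [1.078, 0.048, 0.099, 1.622, 0, 1.443], TCP at [187.307, 490.443, 404.712] pointing down, gripper open.
Joint ranges: [-2.91, 2.91], [-0.99, 1.94], [-1.21, 1.42], [-2.12, 2.29], [-1.49, 1.47], [-3.14, 3.14]. Speed limits (rad/s): [2.79, 2.79, 3.14, 3.14, 3.14, 3.14].

## Interface

Orientations are given as a 3x3 rotation matrix whose columns are the frame's x, y, z axes.
In Python, from cell import * gives the robot as it stands.
- The arm moves only by the shell command python3 -m jog 'ROWS' [OPENING] [FORCE]. ROWS is JSON, a list that holds one entry, the list of rows, each a list of 6 numbers: the shift along the world's x, y, z in m, then the turn, a rotation vector about the world's x, y, z in degrees. In form: [[[dx, dy, dz, rx, ry, rz], ...]]. A call has 1 to 10 rows; each row is the pose to reach, as a shift and turn from the pose commanded when the call began; what a row does not reach only later rows make up. A row lasts 1/12 s, in which the tool goes at most 41.7 mm and 7.16 degrees, less where a joint would pass 70% of its speed; a pose out of reach is approached as far as the arm can. A call with a gripper value outside its range is refused whole. OPENING is the closure, from 0 (fully open) to 1 (shut), set as the call begins (- or left out, the last holds). The fingers move at their own pace and stop on an object; FORCE is the grip in N (left out, the last holds). Time passes only in rows, so rows that repeat a pose let the fingers close. It gives the time, the measured TCP pose, the force, the opening and the grip force at its end, in the units of the state.
- observe(): the state, without advancing time (a new reading comes with each control period).
- read_camera(name): name is "side" or "top" or "wrist"; returns a dict with "img" (420x560x3 uint8, red, green, blue), "fx", "fy", "cx", "cy" (pixels), "world_to_cam" (4x4, takes a point from world to camera coordinates). Camera axes: x right, y down, z forward; pixel columns grow to the right and rows downward; lengths in mm; the calibration is good to about 2 mm. A picture is of the moment at which its call begins. There is no depth.
- hand_in(): hands the job in; it is judged then, once.
Trained networks look in a picture, given as the dict that the camera call returned (one of the last four; its "shot" number tells which), for a name from the list of things; names that differ only in an ending like _2 or _b are one class to them, and where a whole thing is asked for, a point or a joint stands for the part that bears it (a point fixed in the world has none). Each returns a list of dicts, best first, with "p" (0 to 1); they miss things now and then, are a little off and sometimes report something else, mostly with a low value. They report only what shows in the picture. A call takes as long as a camera call. They do not tell look-alikes from the thing itself.
- search_frame(target, picture): "location" ([x, y, z] in mm, in the coordinates of the camera as it stood for that picture, good to about 4 mm: the middle of the surface that is visible of it).
- silhouettes(target, picture): "mask" (420x560 bool, what is visible of it).
The state is a dict: "time_s": time; "q": joint angles; "qd": joint speeds; "joint_torque": joint torques, N m; "ee_pos": TCP position; "eef_rot": TCP orientation; "wrist_force": force on the tool from outside, world axes, zero at the start; "moment": the same for the moment, N m; "width": opening from 0.0 (shut) to 1.0 (fully open); "grasp_force": force on a finger pad.
Only numpy, scipy, OpenCV 4.12 (cv2) and the standard library are available. Lean on these libraries where they do the work, as an engineer would, in place of code of your own. Each camera call takes 0.05 s, during which the arm holds its last target. There are 200 camera calls.

## Working session

There is one attempt and no reset: what is moved stays moved. The work goes in short steps, Python scripts to look and compute and a shell command to move; the robot and the scene stay as the last step left them, time stands still between calls to the robot, and variables do not carry over. Pictures are saved under pics/ and viewed, at most 10 in all, crops included, and the job is handed in when it is done.

```bash
ls; mkdir -p pics
cat > h.py <<'E'
from cell import *
import numpy as np, cv2
def save(p,n): cv2.imwrite('pics/'+n,p["img"][:,:,::-1])
def w(p,c): 
    T=np.array(p["world_to_cam"]); return (np.linalg.inv(T)@np.r_[c,1])[:3]
def px(p,X):
    c=(np.array(p["world_to_cam"])@np.r_[X,1])[:3]; return c[0]/c[2]*p["fx"]+p["cx"],c[1]/c[2]*p["fy"]+p["cy"]
def ray(p,u,v,z):
    T=np.linalg.inv(np.array(p["world_to_cam"])); d=T[:3,:3]@[(u-p["cx"])/p["fx"],(v-p["cy"])/p["fy"],1]; o=T[:3,3]
    return o+d*(z-o[2])/d[2]
E
python3 - <<'E'
from h import *
s=observe(); print(s["time_s"],s["eef_rot"])
for n in("top","side"):
    p=read_camera(n); save(p,n+"0.png")
    for t in "round_tin tape small_stop_home large_stop_home cup flat_tin salt jigger tamper".split():
        for r in search_frame(t,p)[:3]:
            L=w(p,r["location"]); print(n,t,round(r["p"],2),L.round(),np.round(px(p,L)))
E
```

```text
pics
0.0 [[-9.34192278e-01  3.56768075e-01 -1.15289925e-03]
 [ 3.56769794e-01  9.34189927e-01 -2.12013686e-03]
 [ 3.20629723e-04 -2.39193511e-03 -9.99997088e-01]]
top round_tin 0.69 [430. 286.  50.] [191. 247.]
top tape 0.95 [ 570. -337.   48.] [381. 209.]
top tape 0.68 [ 536. -210.   44.] [342. 218.]
top small_stop_home 0.79 [686. 197.  39.] [220. 171.]
top large_stop_home 0.59 [ 700. -179.   34.] [333. 169.]
top cup 0.69 [662.  14.  20.] [275. 180.]
top flat_tin 0.8 [495.   7.  23.] [276. 229.]
top salt 0.47 [743.   6.  79.] [278. 153.]
top jigger 0.51 [641. 412.  37.] [156. 183.]
top tamper 0.82 [ 686. -415.   15.] [403. 175.]
side round_tin 0.69 [427. 311.  52.] [341. 287.]
side round_tin 0.61 [525. 214.  53.] [297. 256.]
side tape 0.9 [ 529. -171.   32.] [304. 184.]
side small_stop_home 0.73 [680. 202.  29.] [230. 256.]
side cup 0.96 [649.  31.  37.] [254. 216.]
side flat_tin 0.93 [493.  15.  23.] [314. 221.]
side flat_tin 0.74 [ 682. -412.   22.] [263. 151.]
side salt 0.97 [744.  22.  46.] [218. 209.]
side jigger 0.84 [642. 431.  44.] [227. 323.]
side tamper 0.52 [ 683. -408.   22.] [263. 152.]
```

Run:
```python
import cv2
a=cv2.imread('pics/top0.png')[130:300,120:440]; cv2.imwrite('pics/topc.png',cv2.resize(a,(800,425),interpolation=cv2.INTER_CUBIC))
b=cv2.imread('pics/side0.png')[120:360,160:400]; cv2.imwrite('pics/sidec.png',cv2.resize(b,(600,600),interpolation=cv2.INTER_CUBIC))
```

```text
(no output)
```

View pics/topc.png

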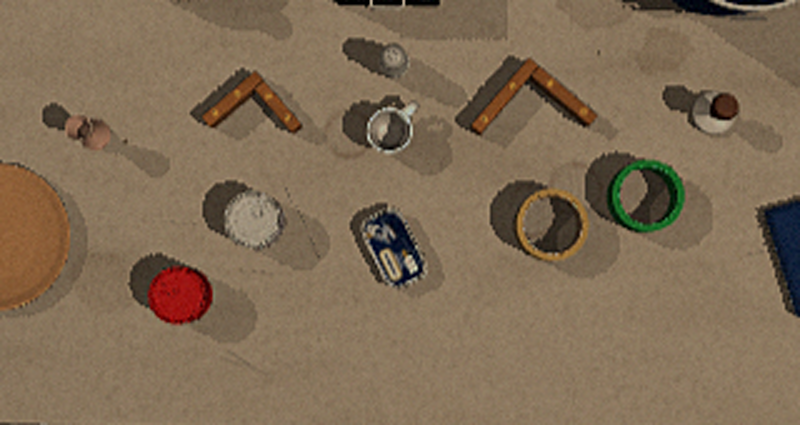

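View pics/sidec.png

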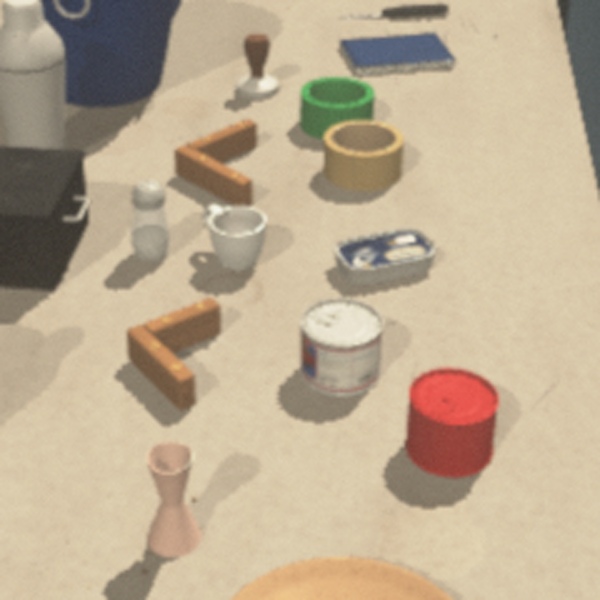

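The first white-topped tin at full pixel (221,217) is the round_tin; the red one (192,248) is a look-alike. The brown tape is at (341,220) and the green roll at (379,208) is its look-alike. The small stop is left (220,171) and the large one right (333,169). Next: fit the stops and circles by their silhouettes.

```bash
cat > fit.py <<'E'
from h import *
from scipy.optimize import minimize
def wall_polys(pose,k):
    x,y,a=pose; c,ln=(53,75) if k=="small" else (68,96)
    ln={"small":np.hypot(55,55),"large":np.hypot(73,73)}[k]
    R=np.array([[np.cos(a),-np.sin(a)],[np.sin(a),np.cos(a)]]); out=[]
    for s in(1,-1):
        d=np.array([-1,s])/2**.5; n=np.array([1,s])/2**.5  # along wall, outward
        C=np.array([c,0.]); e=-d*18
        q=[C+e*(s>0),C+d*ln,C+d*ln+n*18,C+n*18+e*(s>0)]
        out.append([R@v+[x,y] for v in q])
    return out
def render(p,pose,k,S=4):
    m=np.zeros((420*S,560*S),np.uint8)
    for q in wall_polys(pose,k):
        P=np.array([px(p,[*v,z]) for v in q for z in(0,36)])
        h=cv2.convexHull(((P+.5)*S).astype(np.float32)); cv2.fillPoly(m,[h.astype(np.int32)],1)
    return cv2.resize(m.astype(np.float32),(560,420),interpolation=cv2.INTER_AREA)
def disc(p,pose,r,hh,S=4):
    m=np.zeros((420*S,560*S),np.uint8); t=np.linspace(0,2*np.pi,40)
    P=np.array([px(p,[pose[0]+r*np.cos(b),pose[1]+r*np.sin(b),z]) for b in t for z in(0,hh)])
    cv2.fillPoly(m,[cv2.convexHull(((P+.5)*S).astype(np.float32)).astype(np.int32)],1)
    return cv2.resize(m.astype(np.float32),(560,420),interpolation=cv2.INTER_AREA)
def fit(views,f,x0,step):
    def cost(v): return sum(1-np.minimum(f(p,v),m).sum()/max(np.maximum(f(p,v),m).sum(),1) for p,m in views)
    n=len(x0); sim=np.vstack([x0]+[np.array(x0)+np.eye(n)[i]*step[i] for i in range(n)])
    r=minimize(cost,x0,method="Nelder-Mead",options=dict(initial_simplex=sim,maxiter=90,xatol=.2,fatol=1e-4)); return r.x,r.fun/len(views)
def pick(p,t,X):
    u=px(p,X); best=None
    for r in silhouettes(t,p):
        ys,xs=np.nonzero(r["mask"])
        if len(xs)and abs(xs.mean()-u[0])+abs(ys.mean()-u[1])<25: return r["mask"].astype(np.float32)
E
python3 - <<'E'
from fit import *
V=[read_camera("top"),read_camera("side")]
D={}
print(ray(V[0],221.2,217.2,58),ray(V[0],340.8,219.6,48))
for nm,t,X,k in(("tin","round_tin",(523,205,30),(37.7,58)),("tape","tape",(531,-200,24),(48,48)),("S","small_stop_home",(683,200,18),"small"),("L","large_stop_home",(698,-179,18),"large")):
  for vs in (V[:1],V[1:],V):
    ms=[(p,pick(p,t,X)) for p in vs]; ms=[a for a in ms if a[1] is not None]
    if not ms: print(nm,"none"); continue
    if nm in("tin","tape"): print(nm,*fit(ms,lambda p,v:disc(p,v,*k),X[:2],(8,8)))
    else: print(nm,*fit(ms,lambda p,v:render(p,v,k),(X[0]-25,X[1],0.),(10,10,.15)))
E
```

```text
[530.68245495 187.06989684  58.        ] [ 530.99544675 -205.38283106   48.        ]
tin [532.24437565 190.3196706 ] 0.05838572978973389
tin [525.48883057 191.26126099] 0.03839600086212158
tin [527.80263972 190.23436069] 0.10671994090080261
tape [ 532.53503418 -204.68414307] 0.5834943056106567
tape [ 527.35743332 -196.72647858] 0.07657492160797119
tape [ 528.66326618 -202.95641851] 0.35588812828063965
S [ 6.53907276e+02  1.98303605e+02 -7.33018589e-02] 0.18882149457931519
S [ 6.50057146e+02  2.00925560e+02 -6.19849863e-02] 0.07059121131896973
S [ 6.51733770e+02  1.99891841e+02 -5.32530338e-02] 0.15814870595932007
L [ 6.64459910e+02 -1.80693881e+02  8.77981189e-02] 0.1400243043899536
L [ 6.60486591e+02 -1.79737482e+02  4.99711016e-02] 0.17309260368347168
L [ 6.63610637e+02 -1.81453963e+02  7.94427009e-02] 0.16588956117630005
```

```bash
python3 -m jog '[[[0.277,-0.306,-0.1,0,0,24],[0.277,-0.306,-0.1,0,0,24],[0.277,-0.306,-0.1,0,0,24],[0.277,-0.306,-0.1,0,0,24],[0.277,-0.306,-0.1,0,0,24],[0.277,-0.306,-0.1,0,0,24],[0.277,-0.306,-0.1,0,0,24],[0.277,-0.306,-0.1,0,0,24],[0.277,-0.306,-0.1,0,0,24],[0.277,-0.306,-0.1,0,0,24]]]' 0.4
python3 -m jog '[[[0,0,0,0,0,0],[0,0,0,0,0,0]]]'
python3 - <<'E'
from h import *
s=observe(); print(s["time_s"],s["ee_pos"],s["eef_rot"],s["width"],s["q"])
p=read_camera("wrist"); save(p,"w1.png")
E
```

```text
time_s: 2.73
ee_pos: [451.9, 197.5, 309.4]
eef_rot: [[-0.999, -0.054, 0.001], [-0.054, 0.999, 0.0], [-0.001, 0.0, -1.0]]
wrist_force: [0.5, 1.0, 0.2]
width: 0.605
grasp_force: 0.0
time_s: 2.9
ee_pos: [451.7, 197.4, 308.6]
eef_rot: [[-0.999, -0.049, -0.002], [-0.049, 0.999, -0.0], [0.002, -0.0, -1.0]]
wrist_force: [-0.5, 1.0, 0.9]
width: 0.603
grasp_force: 0.0
2.9 [451.7227778  197.44132684 308.60854709] [[-9.98777905e-01 -4.93806049e-02 -2.06229756e-03]
 [-4.93800537e-02  9.98780011e-01 -3.17367196e-04]
 [ 2.07545337e-03 -2.15142979e-04 -9.99997823e-01]] 0.6027664748729071 [ 2.75864456e-01 -3.39182538e-02 -1.73981535e-01  1.43280381e+00
  2.56358583e-04  2.26463717e-01]
```

View pics/w1.png

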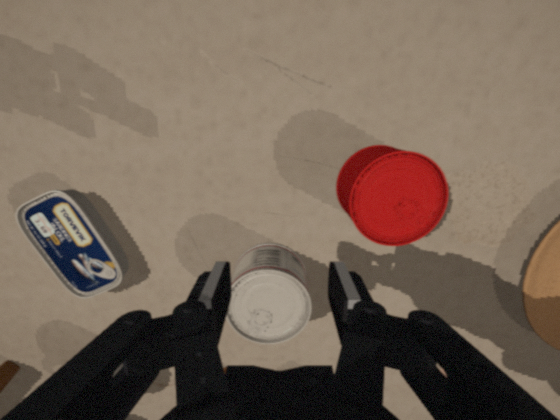

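The wrist view is turned half round. The white-topped tin is at (270,306) between the finger outlines, the red decoy is at (400,197), and the flat tin is at the left (70,243).

Run:
```python
from fit import *
p=read_camera("wrist")
print("tin",ray(p,270,306,58).round(1),"red",ray(p,402,197,58).round(1))
g=cv2.cvtColor(p["img"],cv2.COLOR_RGB2GRAY)
m=((g>120)).astype(np.uint8); m[:, :225]=0;m[:,320:]=0;m[:240]=0;m[350:]=0
hsv=cv2.cvtColor(p["img"],cv2.COLOR_RGB2HSV)
mm=((hsv[...,2]>120)&(hsv[...,1]<45)).astype(np.uint8); mm[:, :228]=0;mm[:,320:]=0;mm[:265]=0;mm[345:]=0
(c,r)=cv2.minEnclosingCircle(np.argwhere(cv2.morphologyEx(mm,cv2.MORPH_OPEN,np.ones((5,5))))[:,::-1].astype(np.float32).copy()); print(c,r,ray(p,*c,58).round(1))
for pad in((220,270),(340,270)): print(ray(p,*pad,150).round(1))
```

```text
tin [524.9 195.   58. ] red [423.5 291.1  58. ]
(267.81744384765625, 302.64349365234375) 40.85051727294922 [521.7 193.   58. ]
[442.4 170.1 150. ]
[439.5 227.4 150. ]
```

```bash
python3 -m jog '[[[0.003,-0.006,-0.03,0,0,0],[0.003,-0.006,-0.07,0,0,0],[0.003,-0.006,-0.1,0,0,0],[0.003,-0.006,-0.12,0,0,0],[0.003,-0.006,-0.128,0,0,0],[0.003,-0.006,-0.128,0,0,0],[0.003,-0.006,-0.128,0,0,0]]]' 0.45
python3 - <<'E'
from h import *
p=read_camera("side"); save(p,"s1.png"); cv2.imwrite('pics/s1c.png',cv2.resize(p["img"][150:350,180:420,::-1],(720,600)))
E
```

```text
time_s: 3.58
ee_pos: [453.8, 194.4, 182.6]
eef_rot: [[-0.998, -0.056, 0.001], [-0.056, 0.998, 0.0], [-0.001, 0.0, -1.0]]
wrist_force: [0.2, -0.6, 0.9]
width: 0.555
grasp_force: 0.0
```

View pics/s1c.png

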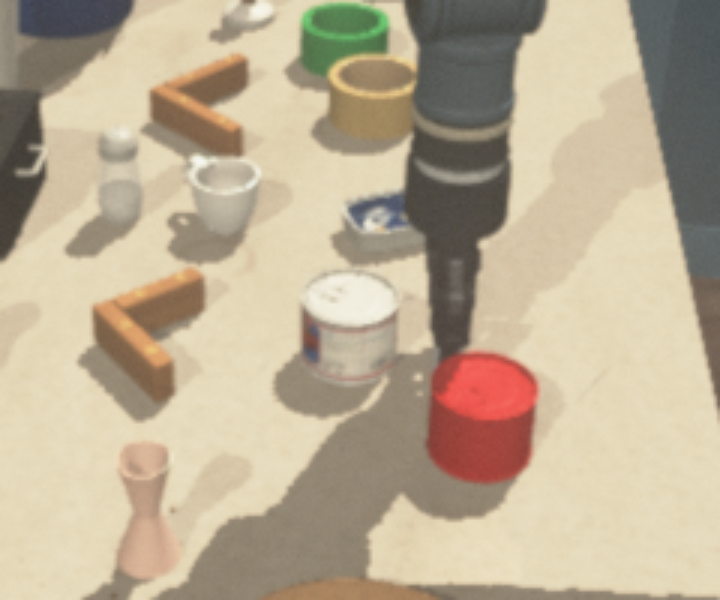

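The fingers stand behind the tin, clear of the red one. I can push now.

```bash
python3 -m jog '[[[0.01,-0.001,0,0,0,0],[0.02,-0.002,0,0,0,0],[0.027,-0.002,0,0,0,0],[0.034,-0.002,0,0,0,0],[0.042,-0.001,0,0,0,0],[0.05,0,0,0,0,0],[0.058,0,0,0,0,0],[0.066,0.001,0,0,0,0],[0.074,0.001,0,0,0,0],[0.082,0.001,0,0,0,0]]]'
python3 -m jog '[[[0.008,0.001,0,0,0,0],[0.016,0.001,0,0,0,0],[0.024,0.001,0,0,0,0],[0.032,0.002,0,0,0,0],[0.038,0.002,0,0,0,0],[0.044,0.003,0,0,0,0],[0.049,0.003,0,0,0,0],[0.053,0.003,0,0,0,0],[0.056,0.003,0,0,0,0],[0.056,0.003,0,0,0,0]]]'
python3 - <<'E'
from fit import *
for n in("top","side"):
    p=read_camera(n);save(p,n+"2.png"); m=pick(p,"round_tin",(625,198,30))
    if m is not None: print(n,fit([(p,m)],lambda p,v:disc(p,v,37.7,58),(625,198),(8,8)))
cv2.imwrite('pics/s2c.png',cv2.resize(p["img"][150:350,180:420,::-1],(720,600)))
E
```

```text
time_s: 4.47
ee_pos: [536.6, 194.5, 181.5]
eef_rot: [[-0.999, -0.054, -0.0], [-0.054, 0.999, 0.0], [0.0, 0.0, -1.0]]
wrist_force: [-2.2, 0.0, 3.1]
width: 0.552
grasp_force: 1.3
time_s: 5.3
ee_pos: [592.6, 197.3, 181.5]
eef_rot: [[-0.999, -0.054, 0.001], [-0.054, 0.999, 0.0], [-0.001, 0.0, -1.0]]
wrist_force: [-0.3, -0.7, -0.5]
width: 0.55
grasp_force: 0.1
top (array([641.26538086, 175.02246094]), np.float64(0.6955876350402832))
side (array([632.57363892, 201.76643372]), np.float64(0.19542497396469116))
```

View pics/s2c.png

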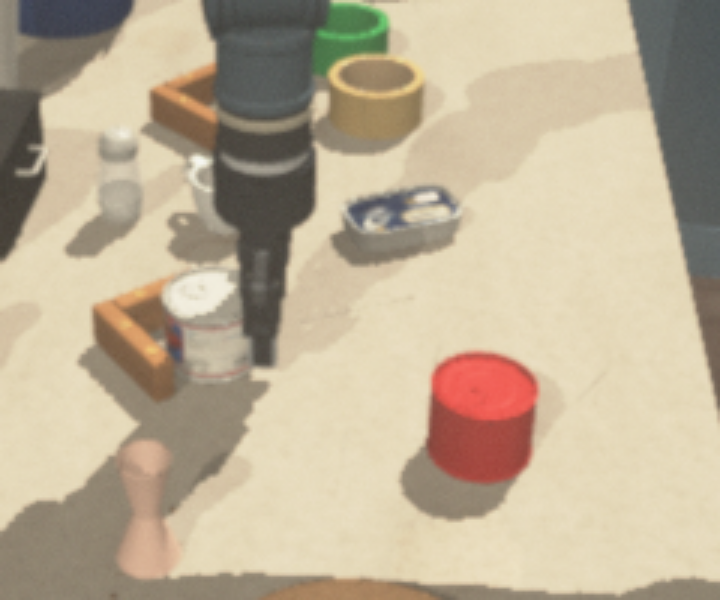

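The tin is cradled and about 20 mm short of home, with nothing disturbed. I'll finish in small steps and watch the force.

```bash
python3 -m jog '[[[0.004,0,0,0,0,0],[0.008,0.001,0,0,0,0],[0.012,0.001,0,0,0,0],[0.015,0.001,0,0,0,0],[0.017,0.001,0,0,0,0],[0.017,0.001,0,0,0,0]]]'
python3 -m jog '[[[0.002,0,0,0,0,0],[0.004,0,0,0,0,0],[0.005,0,0,0,0,0],[0.006,0,0,0,0,0],[0.006,0,0,0,0,0]]]'
```

```text
time_s: 6.0
ee_pos: [609.5, 198.3, 181.5]
eef_rot: [[-0.999, -0.054, 0.001], [-0.054, 0.999, 0.0], [-0.001, 0.0, -1.0]]
wrist_force: [-0.9, 0.1, 0.4]
width: 0.555
grasp_force: 0.1
time_s: 6.42
ee_pos: [612.3, 198.2, 181.3]
eef_rot: [[-0.998, -0.055, -0.008], [-0.055, 0.998, -0.001], [0.009, -0.0, -1.0]]
wrist_force: [-11.4, -1.4, 6.7]
width: 0.547
grasp_force: 4.0
```

Force runs along the stop's axis, so both walls are loaded: the tin is home. Retreat straight back, rise and go toward the tape.

```bash
python3 -m jog '[[[-0.004,0,0,0,0,0],[-0.012,-0.001,0,0,0,0],[-0.03,-0.002,0,0,0,0],[-0.06,-0.003,0,0,0,0],[-0.08,-0.004,0.02,0,0,0],[-0.1,-0.004,0.05,0,0,0],[-0.12,-0.004,0.08,0,0,0],[-0.14,-0.02,0.11,0,0,0],[-0.15,-0.05,0.12,0,0,0],[-0.155,-0.09,0.12,0,0,0]]]'
python3 -m jog '[[[0,-0.322,0,0,0,5],[0,-0.322,0,0,0,5],[0,-0.322,0,0,0,5],[0,-0.322,0,0,0,5],[0,-0.322,0,0,0,5],[0,-0.322,0,0,0,5],[0,-0.322,0,0,0,5],[0,-0.322,0,0,0,5],[0,-0.322,0,0,0,5],[0,-0.322,0,0,0,5]]]' 0.3
python3 - <<'E'
from fit import *
V=[]
for n in("top","side"):
    p=read_camera(n);save(p,n+"3.png"); m=pick(p,"round_tin",(652,200,30))
    if m is not None: print(n,fit([(p,m)],lambda p,v:disc(p,v,37.7,58),(650,198),(8,8)))
    m=pick(p,"small_stop_home",(683,200,18))
    if n=="side": cv2.imwrite('pics/s3c.png',cv2.resize(p["img"][120:320,180:420,::-1],(720,600)))
    else: cv2.imwrite('pics/t3c.png',cv2.resize(p["img"][150:220,190:270,::-1],(640,560),interpolation=cv2.INTER_CUBIC))
p=read_camera("wrist");save(p,"w3.png")
for r in search_frame("tape",p): print(r["p"],w(p,r["location"]).round(),px(p,w(p,r["location"])))
E
```

```text
time_s: 7.25
ee_pos: [460.5, 109.3, 306.7]
eef_rot: [[-0.998, -0.059, 0.011], [-0.059, 0.998, 0.002], [-0.011, 0.001, -1.0]]
wrist_force: [2.5, -1.3, 0.8]
width: 0.549
grasp_force: 0.0
time_s: 8.08
ee_pos: [459.9, -215.6, 301.8]
eef_rot: [[-0.991, -0.137, 0.001], [-0.137, 0.991, -0.001], [-0.001, -0.001, -1.0]]
wrist_force: [0.5, 1.2, 0.9]
width: 0.696
grasp_force: 0.0
top (array([653.47010434, 198.54735398]), np.float64(0.05761319398880005))
side (array([648.796875 , 199.8359375]), np.float64(0.13317245244979858))
0.9 [ 538. -333.   36.] (np.float64(132.48161593715596), np.float64(282.58031180242176))
0.72 [ 536. -199.   40.] (np.float64(281.39622696861056), np.float64(301.5499293433325))
```

View pics/t3c.png

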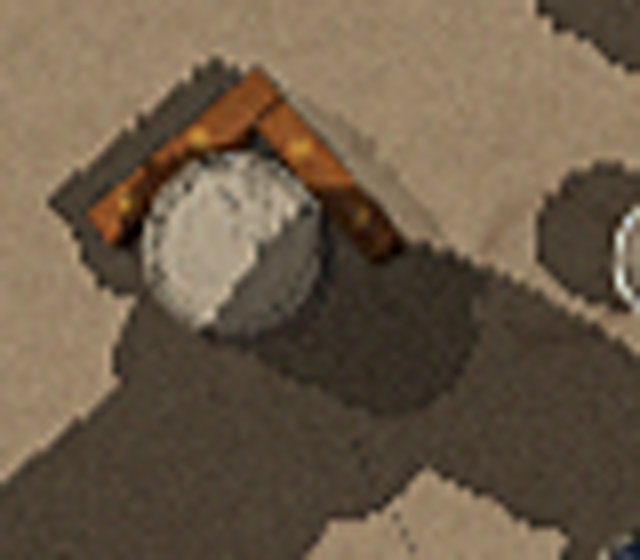

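View pics/w3.png

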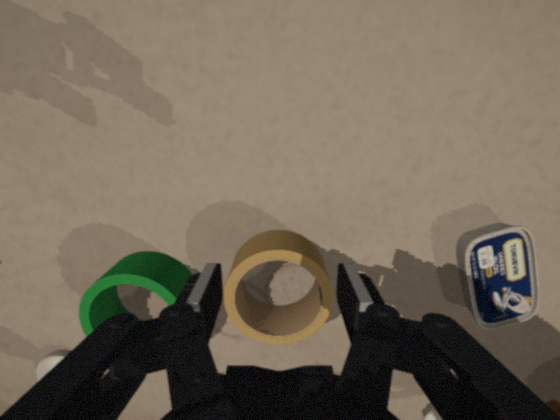

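Tin rests in its corner against both walls. The wrist view shows the brown roll centred at (279,293) ahead of the fingers, the green one at (140,295) to the side, and the flat tin at (500,275). Descend and push the roll.

```bash
python3 -m jog '[[[0,0.002,-0.04,0,0,0],[-0.001,0.002,-0.075,0,0,0],[-0.001,0.002,-0.1,0,0,0],[-0.001,0.002,-0.115,0,0,0],[-0.001,0.002,-0.121,0,0,0],[-0.001,0.002,-0.121,0,0,0]]]'
python3 -m jog '[[[0.008,0.001,0,0,0,0],[0.016,0.003,0,0,0,0],[0.024,0.004,0,0,0,0],[0.031,0.005,0,0,0,0],[0.038,0.006,0,0,0,0],[0.045,0.007,0,0,0,0],[0.052,0.008,0,0,0,0],[0.059,0.009,0,0,0,0],[0.065,0.01,0,0,0,0],[0.068,0.011,0,0,0,0]]]'
python3 - <<'E'
from fit import *
p=read_camera("side");save(p,"s4.png"); m=pick(p,"tape",(570,-196,24))
if m is not None: print(fit([(p,m)],lambda p,v:disc(p,v,48,48),(570,-196),(8,8)))
cv2.imwrite('pics/s4c.png',cv2.resize(p["img"][120:320,180:420,::-1],(720,600)))
E
```

```text
time_s: 8.98
ee_pos: [458.1, -210.7, 178.7]
eef_rot: [[-0.99, -0.142, -0.003], [-0.142, 0.99, 0.002], [0.003, 0.003, -1.0]]
wrist_force: [-0.2, 1.1, 0.6]
width: 0.699
grasp_force: 0.0
time_s: 9.82
ee_pos: [527.8, -200.6, 180.5]
eef_rot: [[-0.99, -0.141, 0.0], [-0.141, 0.99, -0.0], [-0.0, -0.0, -1.0]]
wrist_force: [0.0, 0.4, 1.0]
width: 0.702
grasp_force: 0.1
(array([ 575.0342865 , -189.47610474]), np.float64(0.112407386302948))
```

View pics/s4c.png

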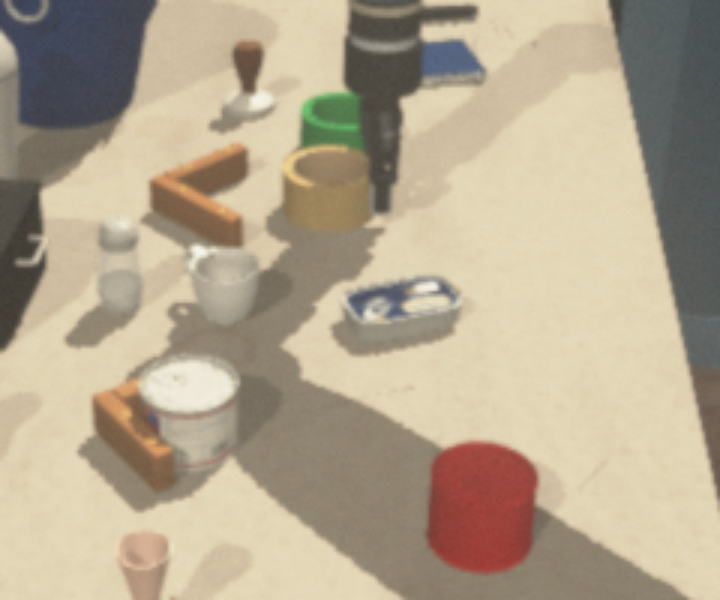

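The roll rides in the cradle, about 47 mm ahead of the TCP. On to home.

```bash
python3 -m jog '[[[0.007,0.001,0,0,0,0],[0.014,0.002,0,0,0,0],[0.022,0.003,0,0,0,0],[0.03,0.004,0,0,0,0],[0.038,0.006,0,0,0,0],[0.046,0.007,0,0,0,0],[0.054,0.008,0,0,0,0],[0.061,0.009,0,0,0,0],[0.067,0.01,0,0,0,0],[0.072,0.011,0,0,0,0]]]'
python3 -m jog '[[[0.004,0.001,0,0,0,0],[0.007,0.001,0,0,0,0],[0.01,0.001,0,0,0,0],[0.012,0.002,0,0,0,0],[0.012,0.002,0,0,0,0]]]'
python3 -m jog '[[[0.002,0,0,0,0,0],[0.004,0,0,0,0,0],[0.005,0,0,0,0,0],[0.006,0,0,0,0,0],[0.006,0,0,0,0,0]]]'
```

```text
time_s: 10.75
ee_pos: [599.7, -189.6, 180.5]
eef_rot: [[-0.99, -0.141, 0.0], [-0.141, 0.99, -0.0], [-0.0, -0.0, -1.0]]
wrist_force: [-0.4, -0.2, 0.7]
width: 0.701
grasp_force: 0.2
time_s: 11.17
ee_pos: [611.2, -187.7, 180.6]
eef_rot: [[-0.99, -0.141, 0.0], [-0.141, 0.99, 0.0], [-0.0, -0.0, -1.0]]
wrist_force: [-0.2, -0.1, -0.4]
width: 0.698
grasp_force: 0.0
time_s: 11.58
ee_pos: [615.4, -187.6, 180.4]
eef_rot: [[-0.99, -0.14, -0.005], [-0.141, 0.99, 0.0], [0.005, 0.001, -1.0]]
wrist_force: [-6.3, 0.5, 3.8]
width: 0.701
grasp_force: 3.7
```

```bash
python3 -m jog '[[[0.001,0,0,0,0,0],[0.003,0,0,0,0,0],[0.003,0,0,0,0,0]]]'
python3 -m jog '[[[-0.004,-0.001,0,0,0,0],[-0.01,-0.001,0,0,0,0],[-0.025,-0.003,0,0,0,0],[-0.055,-0.007,0,0,0,0],[-0.08,-0.01,0.02,0,0,0],[-0.1,-0.014,0.05,0,0,0],[-0.12,-0.016,0.08,0,0,0],[-0.15,-0.016,0.11,0,0,0],[-0.18,-0.016,0.14,0,0,0],[-0.21,-0.016,0.16,0,0,0]]]'
python3 -m jog '[[[-0.1,0,0.03,0,0,0],[-0.1,0,0.03,0,0,0],[-0.1,0,0.03,0,0,0],[-0.1,0,0.03,0,0,0]]]'
python3 - <<'E'
from fit import *
for n in("top","side"):
    p=read_camera(n);save(p,n+"5.png"); m=pick(p,"tape",(663,-181,24))
    if m is not None: print(n,fit([(p,m)],lambda p,v:disc(p,v,48,48),(660,-182),(8,8)))
    if n=="top": a=cv2.resize(p["img"][145:225,195:275,::-1],(400,400),interpolation=cv2.INTER_CUBIC); b=cv2.resize(p["img"][140:220,290:370,::-1],(400,400),interpolation=cv2.INTER_CUBIC); cv2.imwrite("pics/t5c.png",np.hstack([a,b]))
    else: cv2.imwrite('pics/s5c.png',cv2.resize(p["img"][120:320,180:420,::-1],(720,600)))
E
```

```text
time_s: 11.83
ee_pos: [616.6, -187.5, 180.3]
eef_rot: [[-0.99, -0.14, -0.011], [-0.14, 0.99, 0.001], [0.011, 0.002, -1.0]]
wrist_force: [-12.9, 0.9, 8.9]
width: 0.7
grasp_force: 7.7
time_s: 12.67
ee_pos: [409.3, -203.9, 343.7]
eef_rot: [[-0.99, -0.141, 0.005], [-0.141, 0.99, -0.003], [-0.005, -0.004, -1.0]]
wrist_force: [0.4, 0.2, 0.7]
width: 0.701
grasp_force: 0.0
time_s: 13.0
ee_pos: [307.6, -203.7, 373.1]
eef_rot: [[-0.99, -0.138, 0.004], [-0.138, 0.99, -0.005], [-0.003, -0.005, -1.0]]
wrist_force: [1.1, -0.2, 0.5]
width: 0.699
grasp_force: 0.0
top (array([ 664.27166557, -181.85682297]), np.float64(0.5189000368118286))
side (array([ 658.44165039, -179.3092041 ]), np.float64(0.21940618753433228))
```

View pics/t5c.png

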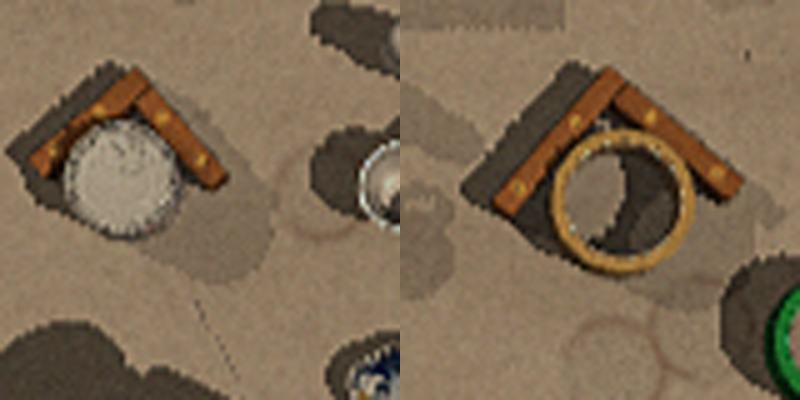

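View pics/s5c.png

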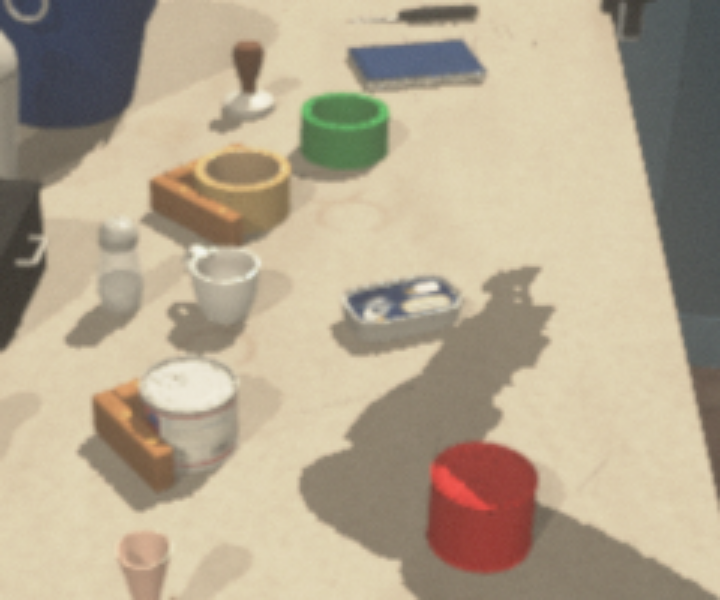

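Both are seated against both walls and the bystanders and look-alikes stand where they were. I'm handing in.

```bash
python3 -c "
from cell import *
print(hand_in())"
```

```text
the job is handed in; nothing more can be done
None
```

I pushed the round tin, then the tape roll, home against both walls of their stops and handed the job in at about 13 s; the last camera views showed nothing else disturbed.

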